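# Set the dial to the marked scale line and store it

## Robot

A 7-joint arm with a two-finger parallel gripper is mounted at the origin on a cart in front of the work surface, level with it; the furniture and walls round the work are solid. World frame = base frame: x ahead of the robot, y to its left, z up, the work surface at z = 0. Lengths are in m, angles in rad, forces in N, time in s.
With the tool pointing down it reaches from about 0.4 to 0.75 m from the base axis. Payload 19.5 kg.
Tool frame: the origin (TCP) lies at the very end of the fingers, on their centre line; the grasp point (between the pads) lies robot.pinch_z behind it (robot.pinch_z is the distance from the TCP to the grasp point, in m); z points along the fingers, x is the direction in which the jaws open and shut, and the axes are right-handed (so a half turn about z gives the same grasp; the last joint's range is limited). The gripper opens to 85 mm and grips with 20 to 120 N. Pads are 22 mm wide; open, the fingers measure 114 mm over their backs; the gripper's body (76 mm by 85 mm) begins 54 mm behind the grasp point. The pads swing forward as they close: fully open they stand 13 mm farther back than shut.
Start: joints at [-1.288, 0.707, -0.028, 1.485, 0.022, 0.951, -0.075], TCP at [0.183, 0.545, 0.231] pointing down, gripper open.
Joint ranges: [-2.71, 2.71], [-0.32, 2.16], [-1.57, 1.52], [0, 2.45], [-1.46, 4.6], [0, 2.02], [-2.83, 2.83]. Speed limits (rad/s): [1.89, 1.89, 2.57, 2.57, 3.01, 3.01, 3.01].

## Interface

Orientations are given as a unit quaternion [w, x, y, z].
In Python, from rig import get_obs, optics, ticket, robot gives the robot as it stands.
- The arm moves only by the tool carry_out, never from a script. Its argument "motion" is a list of rows, each an object with "delta_pos": the shift along the tool's x, y, z in m, a list of three; "rotation": the turn, a rotation vector about the tool's x, y, z in degrees, a list of three. A call has exactly 10 rows; each row shifts and turns the pose as measured when the row begins, along the tool's axes as they then stand; what a row does not reach is not made up. A row lasts 1/8 s, in which the tool goes at most 62.5 mm and 10.7 degrees, less where a joint would pass 70% of its speed; a pose out of reach is approached as far as the arm can. A call is refused whole if a number of a shift passes 0.0625 or a number of a turn 10.7, either way. A call with a gripper value outside its range is refused whole. "hand" is the finger opening in m, from 0 to 0.0854, set as the call begins (left out, the last holds). The fingers move at their own pace and stop on an object; "grip_force" is the grip in N (left out, the last holds). Time passes only in rows, so rows that do not move let the fingers close, or fill a call up. It gives the time, the measured TCP pose, the force and the opening at its end, in the units of the state.
- get_obs(): the state, without advancing time (a new reading comes with each control period).
- optics.get_image(name): name is "side" or "top"; returns a dict with "image" (420x560x3 uint8, blue, green, red), "z_map" (420x560 float32, m along the optical axis (not along the pixel's ray), 0 where there is no reading), "K" (3x3 intrinsics, pixels), "position" and "orientation" of the camera in the world. Camera axes: x right, y up, looking along -z (the intrinsics and any distortion apply to the point x, -y, -z); pixel columns grow to the right and rows downward; lengths in m; the calibration is good to about 2 mm. A picture is of the moment at which its call begins.
- ticket.job_done(): hands the job in, once; it reports no verdict.
The state is a dict: "time_s": time; "joint_pos": joint angles; "dq": joint speeds; "effort": joint torques, N m; "eef_pos": TCP position; "orientation": TCP orientation; "contact_force": force on the tool from outside, world axes, zero at the start; "wrist_torque": the same for the moment, N m; "opening": finger opening in m.
Only numpy, scipy, OpenCV 4.12 (cv2) and the standard library are available. Lean on these libraries where they do the work, as an engineer would, in place of code of your own. Each camera call takes 0.05 s, during which the arm holds its last target. There are 200 camera calls.

## Task

With the fingertips, push the dial of the bench setter round by its upright tab until the dial's pointer lines up with the scale line that has the tall knobbed peg at its end (not the one with the low flat peg). Only when it is set, press the button on the front of the setter right down to store the setting, let it come up, and leave the dial as set. Do not pinch the tab, and leave the vial, beaker and stopper where they stand.

Things in the scene. Friction and masses are not known exactly. Their poses are not given: they have to be found in the camera images.
- setter: Grey instrument fixed to the worktop: a round drum 188 mm across, 42 mm high, with a tongue 66 mm wide, 34 mm high, that reaches 157 mm from the drum's centre on the side facing the robot. Origin: on the worktop under the dial's axis; x points from the tongue to the back, z up.
- collar: Fixed graduated ring, 176 mm across and 4 mm thick, on the drum round the dial, set at a different angle each time; top 46 mm above the worktop. Short lines every 10 degrees and two longer, thicker lines 140 degrees apart, each with a steel peg at its outer end. Origin on the dial's axis at its underside; -x is half-way between the two long lines.
- dial (a joint): Angle of the dial about its upright axis, rad, counter-clockwise from above; at 0 the pointer points along the setter's -x. It turns 2.7 rad each way, stiffly (about 0.1 N m), and stays where left; it starts 0.5 to 2 rad from the wanted setting, either way. A flat disc 112 mm across with a hub 26 mm across, 4 mm high, and a white pointer with a black line reaching 66 mm from the axis.
- dial_axis (a point): Point on the dial's axis at the height of its flat top (58.5 mm above the worktop).
- index (a point): Point on the pointer's line prolonged to the pegs' circle, 79 mm from the dial's axis; moves with the dial. When the dial is set it lies at the tall peg seen from above.
- tab (a point): Middle of the top edge of the dial's upright tab, 40 mm from the axis on the side opposite the pointer. The tab is a flat plate standing on the dial, 28 mm long along the radius (26 to 54 mm from the axis), 12 mm thick, 26 mm high above the dial's flat top, with a black rubber face on either side to push against. Fingers pressing on both faces, or on both ends, at once count as pinching.
- tall_peg: Fixed steel peg with a round knob, 14 mm across and 26 mm high, at the outer end of the wanted scale line, 79 mm from the dial's axis; origin at its foot, 46 mm above the worktop. The wanted line runs from it straight to the dial's axis.
- low_peg: Fixed flat steel peg, 10 mm across and 4 mm high, at the outer end of the other long line, 79 mm from the dial's axis; origin at its foot. Not the wanted line.
- store_button (a joint): Travel of the push button on the tongue, m: 0 up, 0.006 fully down (about 5 N); a spring raises it.
- store_button_top (a point): Middle of the button's top, 26 mm across, on the tongue 125 mm from the dial's axis; it is pressed straight down.
- vial: Small brown vial with a cap, 22 mm across, 44 mm high, loose beside the setter; origin at the middle of its underside. Leave alone.
- beaker: Glass beaker, 56 mm across, 58 mm high, loose beside the setter; origin at the middle of its underside. Leave alone.
- stopper: Blue rubber stopper, 26 mm across, 22 mm high, loose in front of the setter; origin at the middle of its underside. Leave alone.

How it is judged:
By the outcome, as a careful person would: the job done as asked, in the order asked, and still so for the second after the job is handed in, with the robot touching nothing.
It also fails if it takes over 70 s, if anything falls off the work surface, if the arm or the gripper's body presses on something with over 40 N, if the wrist force passes 120 N, or if a joint passes its speed limit or range.

## Working session

There is one attempt and no reset: what is moved stays moved. The work goes in short steps, Python scripts to look and compute and a tool call to move; the robot and the scene stay as the last step left them, time stands still between calls to the robot, and variables do not carry over. Pictures are saved under pics/ and viewed, about 8 in all and at most 12, crops included, and the job is handed in when it is done.

Besides the shell and the picture viewer there is one more tool, called after "Call:" as name(argument=value, ...) on one line, values as JSON. carry_out: Moves the arm, as the interface text tells. Its arguments: {"type":"object","properties":{"motion":{"type":"array","items":{"type":"object","properties":{"delta_pos":{"type":"array","items":{"type":"number"}},"rotation":{"type":"array","items":{"type":"number"}}}}},"hand":{"type":"number"},"grip_force":{"type":"number"}},"required":["motion"]}

```bash
mkdir -p pics; ls; cat > h.py <<'E'
import numpy as np, cv2
from scipy.spatial.transform import Rotation as R
from rig import get_obs, optics, ticket, robot
def rot(q): return R.from_quat([q[1],q[2],q[3],q[0]]).as_matrix()
def cloud(d):
    z=d["z_map"]; K=d["K"]; v,u=np.mgrid[:z.shape[0],:z.shape[1]]
    p=np.stack([(u-K[0,2])/K[0,0]*z,-(v-K[1,2])/K[1,1]*z,-z],-1)
    return p@rot(d["orientation"]).T+np.array(d["position"])
def proj(d,P):
    p=(np.asarray(P)-d["position"])@rot(d["orientation"]); K=d["K"]
    return np.stack([K[0,0]*p[...,0]/-p[...,2]+K[0,2],K[1,1]*-p[...,1]/-p[...,2]+K[1,2]],-1)
def ray_at(d,u,v,z):
    K=d["K"]; r=rot(d["orientation"])@np.array([(u-K[0,2])/K[0,0],-(v-K[1,2])/K[1,1],-1]); o=np.array(d["position"])
    return o+r*(z-o[2])/r[2]
E
python3 - <<'E'
from h import *
print(get_obs()); print(robot.pinch_z)
for n in("top","side"):
    d=optics.get_image(n); cv2.imwrite(f"pics/{n}0.png",d["image"]); print(n,d["K"],d["position"],d["orientation"],[k for k in d])
    np.save(f"{n}0.npy",d,allow_pickle=True)
E
```

```text
pics
{'time_s': 0.0, 'joint_pos': array([-1.28770595,  0.70711268, -0.0276131 ,  1.48497691,  0.02199922,
        0.95089614, -0.07551957]), 'dq': array([-5.45568550e-04, -8.19272139e-06,  3.02582956e-04,  6.81287435e-04,
       -4.29362539e-04, -1.86713050e-03,  5.78642018e-04]), 'effort': array([ 5.01163220e-05, -8.83217239e+01,  1.23470206e+00, -2.36152482e+01,
        1.68524974e-02,  6.70064401e-03,  2.47045904e-05]), 'eef_pos': array([0.1834091 , 0.54469519, 0.23082714]), 'orientation': array([ 3.32851147e-04,  8.12136627e-01,  5.83467052e-01, -4.31945214e-04]), 'contact_force': array([-0.37754368, -0.7260082 ,  0.23404922]), 'wrist_torque': array([ 0.01410751, -0.02971289, -0.02527625]), 'opening': 0.0854224048045548}
0.0187
top [[428.27017926   0.         280.25403232]
 [  0.         428.27017926 213.64243181]
 [  0.           0.           1.        ]] [ 0.47858638 -0.05920812  0.9326369 ] [ 0.7097848   0.02493368 -0.02346487 -0.70358599] ['image', 'z_map', 'K', 'position', 'orientation']
side [[465.66504416   0.         276.33599079]
 [  0.         465.66504416 214.35438748]
 [  0.           0.           1.        ]] [ 0.1757963  -0.64514084  0.54890813] [ 0.84743538  0.4503937  -0.13586749 -0.24604637] ['image', 'z_map', 'K', 'position', 'orientation']
```

View pics/top0.png

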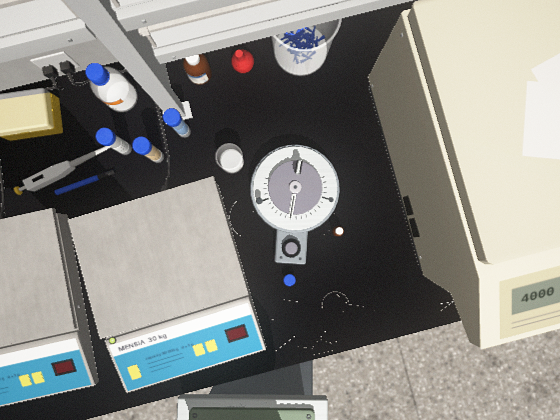

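View pics/side0.png

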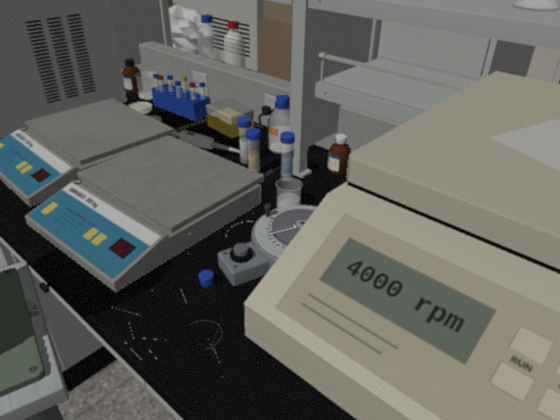

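The top view shows the setter with its drum centre at about (295,187) and the button at (291,247). The beaker is at (230,157), the stopper at (290,280), and the small light dot at (339,231) is probably the vial. The side view is mostly blocked by the centrifuge. I'll zoom in next.

```bash
python3 - <<'E'
from h import *
d=np.load("top0.npy",allow_pickle=True).item()
c=d["image"][135:295,210:360]; cv2.imwrite("pics/crop0.png",cv2.resize(c,None,fx=4,fy=4,interpolation=cv2.INTER_CUBIC)[:600])
P=cloud(d)
m=(P[...,2]>.036)&(P[...,2]<.05)
for n,(u,v) in dict(hub=(295,187),btn=(291,247),beaker=(230,157),stopper=(290,280),vial=(339,231),pL=(260,197),pR=(330,199),tab=(296,160),cent=(440,200),cent2=(395,120),scale=(200,230),cfront=(425,250)).items(): print(n,P[v,u].round(4))
# heights map coarse
for v in range(120,300,20): print(v,[int(1000*P[v,u,2]) for u in range(200,480,20)])
E
```

```text
hub [ 0.5929 -0.0867  0.0644]
btn [ 0.4706 -0.0797  0.0525]
beaker [0.662 0.052 0.023]
stopper [ 0.4008 -0.0789  0.0207]
vial [ 0.5045 -0.1791  0.0452]
pL [ 0.5737 -0.0147  0.0466]
pR [ 0.5704 -0.1599  0.0496]
tab [ 0.6523 -0.0891  0.0455]
cent [ 0.5489 -0.3108  0.2558]
cent2 [ 0.7089 -0.2694  0.1489]
scale [0.5031 0.1028 0.0773]
cfront [ 0.4677 -0.334   0.1122]
120 [-1, 2, 0, 2, 4, -1, 0, 0, 1, 56, 178, 266, 330, 347]
140 [4, 1, 2, -1, 1, 0, 0, 0, -2, -2, 148, 244, 314, 344]
160 [0, 25, 23, -1, 43, 85, 47, 0, 1, -3, 114, 218, 297, 345]
180 [80, 2, 1, 43, 58, 60, 59, 1, 0, 0, 80, 191, 277, 337]
200 [78, 78, -1, 72, 61, 58, 45, 4, 0, -2, 21, 163, 255, 312]
220 [77, 79, 0, -1, 46, 48, 46, 2, 3, 0, 1, 130, 230, 304]
240 [78, 78, 2, 1, 34, 36, 0, 0, -3, 2, 0, 99, 205, 288]
260 [79, 79, 26, -1, 34, 35, 3, -2, -1, -1, 0, 63, 175, 268]
280 [80, 81, 78, 2, 1, -1, -1, 1, 0, 1, 0, 0, 148, 243]
```

View pics/crop0.png

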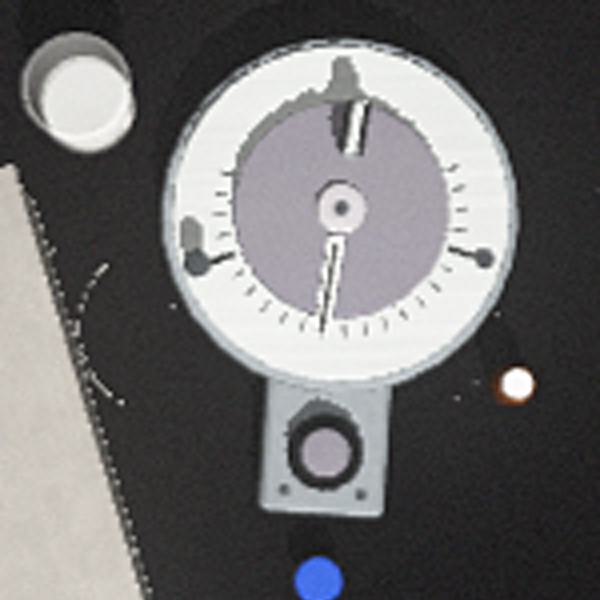

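The tall knobbed peg, with a long shadow and a height of about 72 mm, is on the left at crop (197,262). The low peg is on the right at (484,258). The pointer faces the robot with its tip at (322,330), and the tab is at the far side near (352,125).

```bash
cat >> h.py <<'E'
def crop2px(u,v): return (u+.5)/4-.5+210,(v+.5)/4-.5+135
def ang(a): return np.degrees(np.arctan2(a[1],a[0]))
E
python3 - <<'E'
from h import *
d=np.load("top0.npy",allow_pickle=True).item()
W=lambda u,v,z: ray_at(d,*crop2px(u,v),z)
ax=W(341,208,.0625); tall=W(197,262,.065); low=W(484,258,.05); tip=W(322,330,.0595); btn=W(325,453,.0525)
P=cloud(d)
# drum outline fit: collar points
m=(P[...,2]>.040)&(P[...,2]<.05); m[:, :240]=0; m[:,345:]=0; m[:140]=0; m[232:]=0
cs,_=cv2.findContours(m.astype(np.uint8),0,1); c=max(cs,key=len); h=cv2.convexHull(c)[:,0]
h=h[(h[:,1]<222)]; w=np.array([ray_at(d,u,v,.044) for u,v in h])
A=np.c_[2*w[:,:2],np.ones(len(w))]; s=np.linalg.lstsq(A,(w[:,:2]**2).sum(1),rcond=None)[0]; print("fit",s[:2],np.sqrt(s[2]+s[0]**2+s[1]**2))
print("ax",ax)
for n,p in dict(tall=tall,low=low,tip=tip,btn=btn).items(): print(n,p.round(4),"r",np.hypot(*(p-ax)[:2]).round(4),"ang",ang(p-ax).round(1))
t=P[155:180,285:310]; q=t[t[...,2]>.078]; print("tab",q.mean(0),len(q), ang(q.mean(0)-ax))
print("high near", [(zz,np.round([P[...,0][(P[...,2]>zz)&(P[...,2]<.9)&(abs(P[...,1]+.09)<.12)].min()],3)) for zz in(.1,.2,.3,.4)])
E
```

```text
fit [ 0.59357793 -0.08686945] 0.09255043865534049
ax [ 0.5938855  -0.08654901  0.0625    ]
tall [ 0.5653 -0.0134  0.065 ] r 0.0786 ang 111.4
low [ 0.5701 -0.1611  0.05  ] r 0.0783 ang -107.7
tip [ 0.5315 -0.0774  0.0595] r 0.0631 ang 171.6
btn [ 0.4688 -0.0795  0.0525] r 0.1253 ang 176.8
tab [ 0.63128905 -0.09243499  0.09276106] 81 -8.94297336400592Traceback (most recent call last):
  File "<stdin>", line 14, in <module>
    return umr_minimum(a, axis, None, out, keepdims, initial, where)
ValueError: zero-size array to reduction operation minimum which has no identity
```

Call:
carry_out(hand=0, grip_force=30, motion=[{"delta_pos":[-0.0031,0.06,0],"rotation":[0,0,6]},{"delta_pos":[-0.0031,0.06,0],"rotation":[0,0,6]},{"delta_pos":[-0.0031,0.06,0],"rotation":[0,0,6]},{"delta_pos":[-0.0031,0.06,0],"rotation":[0,0,6]},{"delta_pos":[-0.0031,0.06,0],"rotation":[0,0,6]},{"delta_pos":[-0.0031,0.06,0],"rotation":[0,0,6]},{"delta_pos":[-0.0031,0.06,0],"rotation":[0,0,6]},{"delta_pos":[-0.0031,0.06,0],"rotation":[0,0,6]},{"delta_pos":[-0.0031,0.06,0],"rotation":[0,0,6]},{"delta_pos":[-0.0031,0.06,0],"rotation":[0,0,6]}])

```text
time_s: 1.35
eef_pos: [0.566, 0.1008, 0.2273]
orientation: [0.001, 0.996, 0.087, -0.002]
contact_force: [0.4, -0.7, 0.1]
opening: 0.0003
```

Call:
carry_out(motion=[{"delta_pos":[0.0147,0.0581,0],"rotation":[0,0,0]},{"delta_pos":[0.0147,0.0581,0],"rotation":[0,0,0]},{"delta_pos":[0.0147,0.0581,0],"rotation":[0,0,0]},{"delta_pos":[0,0,0],"rotation":[0,0,9.25]},{"delta_pos":[0,0,0],"rotation":[0,0,9.25]},{"delta_pos":[0,0,0.05],"rotation":[0,0,0]},{"delta_pos":[0,0,0.05],"rotation":[0,0,0]},{"delta_pos":[0,0,0],"rotation":[0,0,0]},{"delta_pos":[0,0,0],"rotation":[0,0,0]},{"delta_pos":[0,0,0],"rotation":[0,0,0]}])

```text
time_s: 2.6
eef_pos: [0.6408, -0.0757, 0.1263]
orientation: [0.002, 0.996, -0.084, -0.002]
contact_force: [1.2, -0.5, -0.5]
opening: -0.0
```

```bash
cat >> h.py <<'E'
def img(n,name):
    d=optics.get_image(n); np.save(name+".npy",d,allow_pickle=True); return d
def pose():
    o=get_obs(); M=rot(o["orientation"]); print("tcp",o["eef_pos"].round(4),"yaw",ang(M[:,0]).round(2),"zaxis",M[:,2].round(4),"F",o["contact_force"].round(1),"t",o["time_s"]); return o["eef_pos"],M
E
python3 - <<'E'
from h import *
p,M=pose()
a=img("side","s1")["image"]; cv2.imwrite("pics/s1.png",cv2.resize(a[150:300,180:360],None,fx=4,fy=4,interpolation=cv2.INTER_CUBIC))
# tool-frame delta to the target above the face clearance 8mm
ax=np.array([.5938,-.0867]);t=np.radians(-8.5);u=np.array([np.cos(t),np.sin(t)]);c=np.array([u[1],-u[0]])
g=np.r_[ax+.042*u-.025*c,.067]; print("delta tool",(M.T@(g-p)).round(4))
E
```

```text
tcp [ 0.6408 -0.0757  0.1263] yaw -9.63 zaxis [-0.0045 -0.004  -1.    ] F [ 1.2 -0.5 -0.5] t 2.6
delta tool [-0.0028 -0.0074  0.0592]
```

View pics/s1.png

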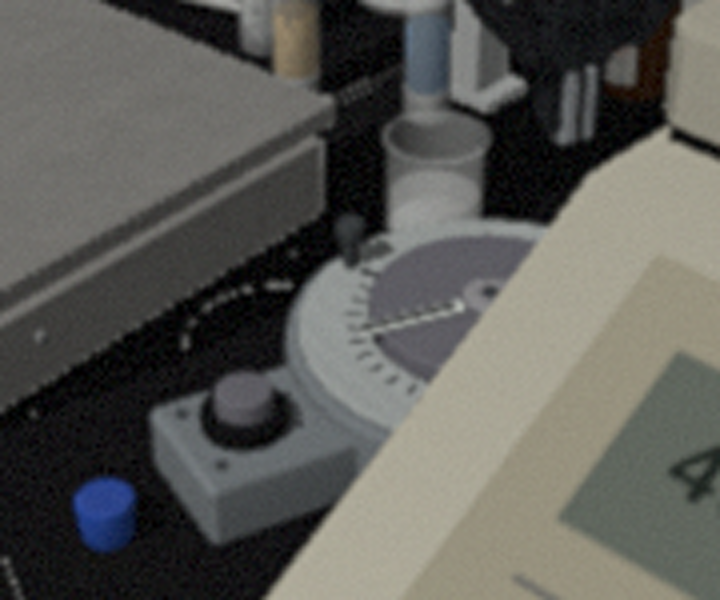

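The side crop shows the tall knobbed peg at (350,235), with the pointer tip at (368,330) and the hub at (490,290). This camera will be able to follow the pointer while I push. The fingertips are visible at (575,110), above and behind the dial.

Call:
carry_out(motion=[{"delta_pos":[-0.003,-0.008,0],"rotation":[0,0,-1]},{"delta_pos":[0,0,0],"rotation":[0,0,0]},{"delta_pos":[0,0,0.02],"rotation":[0,0,0]},{"delta_pos":[0,0,0.02],"rotation":[0,0,0]},{"delta_pos":[0,0,0.01],"rotation":[0,0,0]},{"delta_pos":[0,0,0.005],"rotation":[0,0,0]},{"delta_pos":[0,0,0],"rotation":[0,0,0]},{"delta_pos":[0,0,0],"rotation":[0,0,0]},{"delta_pos":[0,0,0],"rotation":[0,0,0]},{"delta_pos":[0,0,0],"rotation":[0,0,0]}])

```text
time_s: 3.9
eef_pos: [0.6413, -0.0666, 0.0747]
orientation: [0.002, 0.997, -0.074, 0.001]
contact_force: [-0.2, -0.1, -0.7]
opening: 0.0003
```

```bash
python3 - <<'E'
from h import *
p,M=pose()
d=img("side","s2"); 
ax=np.array([.5938,-.0867]);t=np.radians(-8.5);u=np.array([np.cos(t),np.sin(t)]);c=np.array([u[1],-u[0]])
r=p[:2]-ax; print("radial",r@u,"cw",r@c)
# side calibration check: crop coords ->world
S=lambda u,v,z: ray_at(d,(u+.5)/4-.5+180,(v+.5)/4-.5+150,z)
for n,a in dict(hub=(489,290,.0625),tip=(368,330,.0595),knob=(351,228,.065),inner=(462,303,.0595)).items():
    q=S(*a); print(n,q.round(4),ang(q[:2]-ax).round(1),np.hypot(*(q[:2]-ax)).round(4))
E
```

```text
tcp [ 0.6413 -0.0666  0.0747] yaw -8.48 zaxis [ 0.0026 -0.0045 -1.    ] F [-0.2 -0.1 -0.7] t 3.9
radial 0.0439730936559975 cw -0.026905560918750758
hub [ 0.5961 -0.0835  0.0625] 54.3 0.0039
tip [ 0.5348 -0.077   0.0595] 170.7 0.0598
knob [ 0.5679 -0.0091  0.065 ] 108.4 0.0818
inner [ 0.5822 -0.082   0.0595] 157.9 0.0125
```

Call:
carry_out(motion=[{"delta_pos":[-0.0015,0,0.003],"rotation":[0,0,0]},{"delta_pos":[0,0,0.003],"rotation":[0,0,0]},{"delta_pos":[0,0.005,0],"rotation":[0,0,0]},{"delta_pos":[0,0.005,0],"rotation":[0,0,0]},{"delta_pos":[0.0013,0.0037,0],"rotation":[0,0,5]},{"delta_pos":[0.0013,0.0037,0],"rotation":[0,0,5]},{"delta_pos":[0.0013,0.0037,0],"rotation":[0,0,5]},{"delta_pos":[0.0013,0.0037,0],"rotation":[0,0,5]},{"delta_pos":[0.0013,0.0037,0],"rotation":[0,0,5]},{"delta_pos":[0,0,0],"rotation":[0,0,0]}])

```text
time_s: 5.2
eef_pos: [0.6383, -0.0962, 0.0682]
orientation: [-0.0, 0.956, -0.294, 0.001]
contact_force: [1.0, 0.5, 0.3]
opening: -0.0002
```

```bash
cat >> h.py <<'E'
AX=np.array([.5938,-.0867])
def polar(p,M):
    y=np.radians(ang(M[:,0])); u=np.array([np.cos(y),np.sin(y)]); c=np.array([u[1],-u[0]]); r=p[:2]-AX; print("in tool-yaw frame: radial",(r@u).round(4),"cw",(r@c).round(4))
def sidecrop(name):
    a=img("side",name)["image"]; cv2.imwrite(f"pics/{name}.png",cv2.resize(a[185:265,230:330],None,fx=6,fy=6,interpolation=cv2.INTER_CUBIC))
E
python3 - <<'E'
from h import *
p,M=pose(); polar(p,M); sidecrop("s3")
E
```

```text
tcp [ 0.6383 -0.0962  0.0682] yaw -34.23 zaxis [ 2.8e-03 -3.0e-04 -1.0e+00] F [1.  0.5 0.3] t 5.2
in tool-yaw frame: radial 0.0422 cw -0.0172
```

View pics/s3.png

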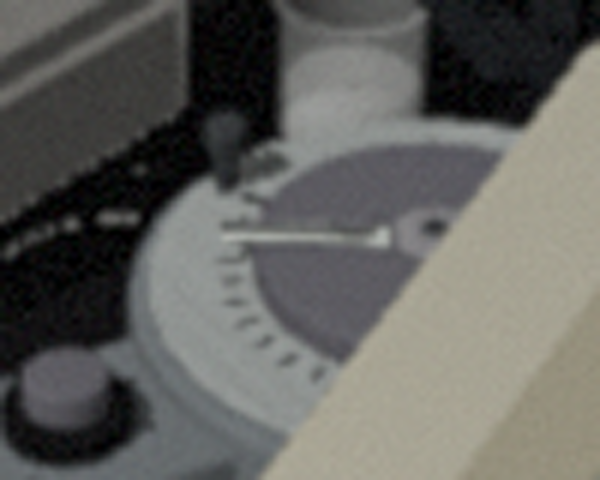

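The pointer has turned. Its tip is now at crop (222,237), the hub at (433,228) and the tall peg's foot at (228,187).

```bash
cat >> h.py <<'E'
def sang(d,tip,hub,foot,off=None):
    S=lambda a,z: ray_at(d,(a[0]+.5)/6-.5+230,(a[1]+.5)/6-.5+185,z)
    h=S(hub,.0625); 
    for n,a,z in(("tip",tip,.0595),("foot",foot,.046)):
        q=S(a,z)-h; print(n,"angle",ang(q).round(1),"r",np.hypot(*q[:2]).round(4))
E
python3 - <<'E'
from h import *
d=np.load("s3.npy",allow_pickle=True).item(); sang(d,(222,237),(433,228),(228,188))
E
```

```text
tip angle 148.5 r 0.0643
foot angle 111.7 r 0.0778
```

Call:
carry_out(motion=[{"delta_pos":[0.0013,0.0037,0],"rotation":[0,0,5]},{"delta_pos":[0.0013,0.0037,0],"rotation":[0,0,5]},{"delta_pos":[0.0013,0.0037,0],"rotation":[0,0,5]},{"delta_pos":[0.0013,0.0037,0],"rotation":[0,0,5]},{"delta_pos":[0.0013,0.0037,0],"rotation":[0,0,5]},{"delta_pos":[0.0013,0.0037,0],"rotation":[0,0,5]},{"delta_pos":[0,0,0],"rotation":[0,0,0]},{"delta_pos":[0,0,0],"rotation":[0,0,0]},{"delta_pos":[0,0,0],"rotation":[0,0,0]},{"delta_pos":[0,0,0],"rotation":[0,0,0]}])

```text
time_s: 6.5
eef_pos: [0.6288, -0.1162, 0.0685]
orientation: [-0.002, 0.849, -0.528, 0.002]
contact_force: [-0.1, 0.9, -0.7]
opening: -0.0002
```

```bash
python3 - <<'E'
from h import *
p,M=pose(); polar(p,M); sidecrop("s4")
E
```

```text
tcp [ 0.6288 -0.1162  0.0685] yaw -63.74 zaxis [ 0.0055  0.0015 -1.    ] F [-0.1  0.9 -0.7] t 6.5
in tool-yaw frame: radial 0.0419 cw -0.0184
```

View pics/s4.png

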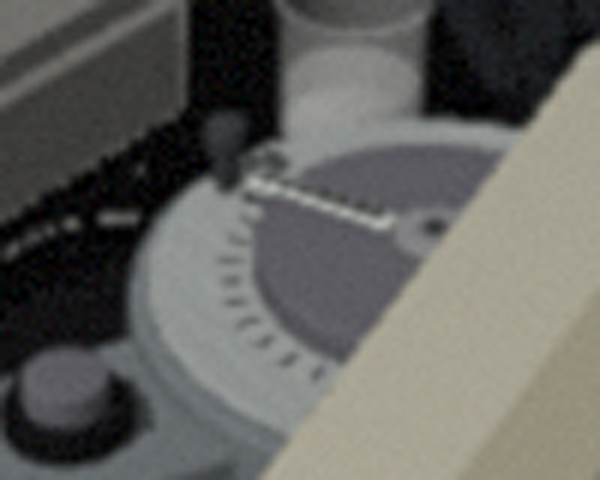

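The pointer tip is now at crop (250,184), close to the tall peg's line. I'll back off and measure it from the top.

Call:
carry_out(motion=[{"delta_pos":[0,-0.015,0],"rotation":[0,0,0]},{"delta_pos":[0,0,-0.04],"rotation":[0,0,0]},{"delta_pos":[0,0,-0.05],"rotation":[0,0,0]},{"delta_pos":[-0.05,0,0],"rotation":[0,0,0]},{"delta_pos":[-0.06,0,0],"rotation":[0,0,0]},{"delta_pos":[-0.06,0,0],"rotation":[0,0,0]},{"delta_pos":[-0.06,0,0],"rotation":[0,0,0]},{"delta_pos":[-0.04,0,0],"rotation":[0,0,0]},{"delta_pos":[0,0,0],"rotation":[0,0,0]},{"delta_pos":[0,0,0],"rotation":[0,0,0]}])

```text
time_s: 7.8
eef_pos: [0.5185, 0.1389, 0.161]
orientation: [-0.002, 0.85, -0.526, 0.002]
contact_force: [-0.0, -0.4, -0.1]
opening: -0.0002
```

```bash
python3 - <<'E'
from h import *
p,M=pose()
d=np.load("s4.npy",allow_pickle=True).item(); sang(d,(250,183),(433,228),(228,188))
a=img("top","t2")["image"]; cv2.imwrite("pics/t2.png",cv2.resize(a[140:240,240:350],None,fx=6,fy=6,interpolation=cv2.INTER_CUBIC))
E
```

```text
tcp [0.5185 0.1389 0.161 ] yaw -63.5 zaxis [ 0.0064  0.0014 -1.    ] F [-0.  -0.4 -0.1] t 7.8
tip angle 120.6 r 0.0627
foot angle 111.7 r 0.0778
```

View pics/t2.png

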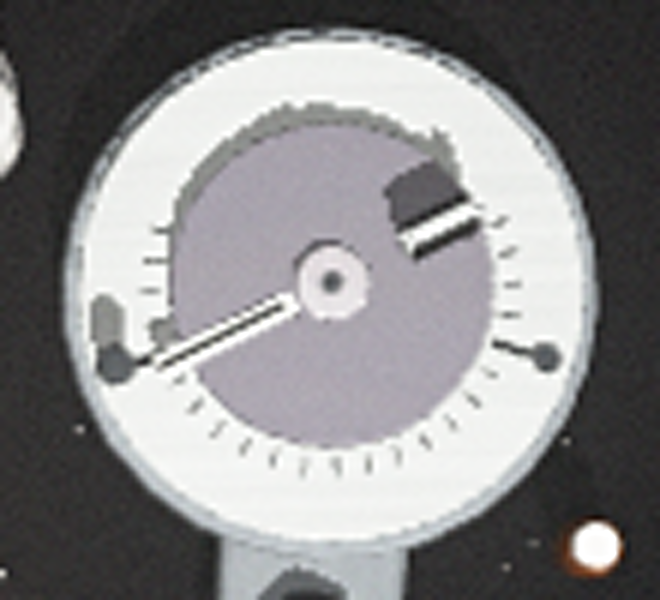

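The pointer line runs from (285,300) to (160,362), just short of the tall peg at (115,362). I'll measure the remaining angle numerically.

```bash
cat > m.py <<'E'
from h import *
from scipy.optimize import minimize
from scipy.ndimage import map_coordinates
def measure(d,g0=115):
    im=d["image"].astype(np.float32).mean(2)
    def samp(c,r,a,z):
        P=np.stack([c[0]+r*np.cos(a),c[1]+r*np.sin(a),np.full_like(a*r,z)],-1); uv=proj(d,P)
        return map_coordinates(im,[uv[...,1],uv[...,0]],order=1)
    k=np.radians(np.r_[np.arange(-30,0,10)*1.,np.arange(10,140,10),np.arange(150,180,10)])
    r=np.linspace(.0635,.0665,5)[:,None]
    def dark(x): return samp(x[:2],r,np.radians(x[2])+k[None],.046).mean()
    best=min(((dark((a,b,p)),a,b,p) for a in np.arange(.590,.5975,.001) for b in np.arange(-.090,-.0825,.001) for p in np.arange(108,115,.5)))
    f=minimize(dark,best[1:],method="Nelder-Mead",options=dict(initial_simplex=np.array(best[1:])+np.array([[0,0,0],[.001,0,0],[0,.001,0],[0,0,1]])))
    c=f.x[:2]; print("ticks fit centre",c.round(4),"wanted line",f.x[2].round(2),"dark",f.fun)
    # tall line itself
    a=np.radians(np.arange(104,120,.1)); s=samp(c,np.linspace(.0675,.071,6)[:,None],a[None],.046).mean(0); w=np.clip(s.max()-20-s,0,None); print("long line direct",np.degrees(a[s.argmin()]).round(1),s.min())
    # low line
    a=np.radians(np.arange(-116,-100,.1)); s=samp(c,np.linspace(.0675,.071,6)[:,None],a[None],.046).mean(0); print("low line direct +140:",(np.degrees(a[s.argmin()])-140+360).round(1),s.min())
    # pointer: white band symmetric with black middle -> free angle + lateral offset
    def cost(x):
        t=np.radians(x[0]); rr=np.linspace(.022,.060,40)[:,None]; off=np.array([-.0025,0,.0025])[None]+x[1]
        u=np.array([np.cos(t),np.sin(t)]); n=np.array([-u[1],u[0]])
        P=np.zeros((40,3,3)); P[...,:2]=c+rr[...,None]*u+off[...,None]*n; P[...,2]=.0605
        uv=proj(d,P); v=map_coordinates(im,[uv[...,1],uv[...,0]],order=1).mean(0); return v[1]-.5*(v[0]+v[2])
    b=min((cost((g,o)),g,o) for g in np.arange(g0-12,g0+12,.5) for o in np.arange(-.003,.0031,.0005))
    q=minimize(cost,b[1:],method="Nelder-Mead",options=dict(initial_simplex=np.array(b[1:])+np.array([[0,0],[1,0],[0,.001]])))
    print("pointer",q.x[0].round(2),"offset mm",(1000*q.x[1]).round(2),q.fun)
E
python3 - <<'E'
from m import *
measure(np.load("t2.npy",allow_pickle=True).item(),115)
measure(np.load("top0.npy",allow_pickle=True).item(),171)
E
```

```text
ticks fit centre [ 0.5947 -0.0869] wanted line 111.85 dark 196.84169006347656
long line direct 112.5 91.12738
low line direct +140: 111.5 94.975586
pointer 117.09 offset mm -0.17 -114.59480285644531
ticks fit centre [ 0.5947 -0.0868] wanted line 111.84 dark 194.50546264648438
long line direct 112.5 77.84553
low line direct +140: 111.5 94.58938
pointer 170.88 offset mm 0.05 -92.16494750976562
```

Call:
carry_out(motion=[{"delta_pos":[0,0,0],"rotation":[0,0,5.3]},{"delta_pos":[0,0,0],"rotation":[0,0,0]},{"delta_pos":[0.056,-0.0038,0],"rotation":[0,0,0]},{"delta_pos":[0.056,-0.0038,0],"rotation":[0,0,0]},{"delta_pos":[0.056,-0.0038,0],"rotation":[0,0,0]},{"delta_pos":[0.056,-0.0038,0],"rotation":[0,0,0]},{"delta_pos":[0.056,-0.0038,0],"rotation":[0,0,0]},{"delta_pos":[0,0,0],"rotation":[0,0,0]},{"delta_pos":[0,0,0.04],"rotation":[0,0,0]},{"delta_pos":[0,0,0],"rotation":[0,0,0]}])

```text
time_s: 9.1
eef_pos: [0.6418, -0.1316, 0.1201]
orientation: [-0.002, 0.828, -0.561, 0.003]
contact_force: [-0.4, -0.7, 0.2]
opening: 0.0
```

```bash
cat > g.py <<'E'
from h import *
import sys
p,M=pose(); x,y,z,yaw=map(float,sys.argv[1:5]); g=np.array([x,y,z])
print("delta tool",(M.T@(g-p)).round(4),"turn cw",(ang(M[:,0])-yaw).round(2))
E
python3 g.py .6372 -.1148 .0685 -68.84
```

```text
tcp [ 0.6418 -0.1316  0.1201] yaw -68.3 zaxis [ 6.7e-03 -8.0e-04 -1.0e+00] F [-0.4 -0.7  0.2] t 9.1
delta tool [-0.0175 -0.0017  0.0515] turn cw 0.54
```

Call:
carry_out(motion=[{"delta_pos":[-0.0175,-0.0017,0],"rotation":[0,0,0.5]},{"delta_pos":[0,0,0],"rotation":[0,0,0]},{"delta_pos":[0,0,0],"rotation":[0,0,0]},{"delta_pos":[0,0,0.025],"rotation":[0,0,0]},{"delta_pos":[0,0,0.018],"rotation":[0,0,0]},{"delta_pos":[0,0,0.004],"rotation":[0,0,0]},{"delta_pos":[0,0,0],"rotation":[0,0,0]},{"delta_pos":[0,0,0],"rotation":[0,0,0]},{"delta_pos":[0,0,0],"rotation":[0,0,0]},{"delta_pos":[0,0,0],"rotation":[0,0,0]}])

```text
time_s: 10.35
eef_pos: [0.6399, -0.1134, 0.0789]
orientation: [-0.003, 0.826, -0.563, 0.007]
contact_force: [-0.5, -0.5, 0.4]
opening: 0.0001
```

```bash
python3 g.py .62605 -.11911 .0685 -68.84
```

```text
tcp [ 0.6399 -0.1134  0.0789] yaw -68.6 zaxis [ 0.0151 -0.0022 -0.9999] F [-0.5 -0.5  0.4] t 10.35
delta tool [0.0002 0.0151 0.0102] turn cw 0.24
```

Call:
carry_out(motion=[{"delta_pos":[0,0,0.005],"rotation":[-0.76,-0.43,0.2]},{"delta_pos":[0,0,0.004],"rotation":[0,0,0]},{"delta_pos":[0,0.004,0],"rotation":[0,0,0]},{"delta_pos":[0,0.004,0],"rotation":[0,0,0]},{"delta_pos":[0,0,0],"rotation":[0,0,0]},{"delta_pos":[0,0.002,0],"rotation":[0,0,0]},{"delta_pos":[0,0,0],"rotation":[0,0,0]},{"delta_pos":[0,0,0],"rotation":[0,0,0]},{"delta_pos":[0,0,0],"rotation":[0,0,0]},{"delta_pos":[0,0,0],"rotation":[0,0,0]}])

```text
time_s: 11.6
eef_pos: [0.63, -0.1173, 0.0695]
orientation: [0.0, 0.825, -0.565, -0.0]
contact_force: [-0.2, 0.5, 0.4]
opening: -0.0001
```

```bash
python3 g.py .62605 -.11911 .0685 -68.84
```

```text
tcp [ 0.63   -0.1173  0.0695] yaw -68.81 zaxis [-9.e-04  2.e-04 -1.e+00] F [-0.2  0.5  0.4] t 11.6
delta tool [0.0003 0.0043 0.001 ] turn cw 0.03
```

Call:
carry_out(motion=[{"delta_pos":[0,0.002,0],"rotation":[0,0,0]},{"delta_pos":[0,0,0],"rotation":[0,0,0]},{"delta_pos":[0,0.002,0],"rotation":[0,0,0]},{"delta_pos":[0,0,0],"rotation":[0,0,0]},{"delta_pos":[0,0,0],"rotation":[0,0,0]},{"delta_pos":[0,0,0],"rotation":[0,0,0]},{"delta_pos":[0,0,0],"rotation":[0,0,0]},{"delta_pos":[0,0,0],"rotation":[0,0,0]},{"delta_pos":[0,0,0],"rotation":[0,0,0]},{"delta_pos":[0,0,0],"rotation":[0,0,0]}])

```text
time_s: 12.85
eef_pos: [0.6264, -0.1189, 0.0696]
orientation: [0.0, 0.825, -0.565, 0.0]
contact_force: [1.2, 0.3, 0.6]
opening: 0.0
```

```bash
python3 g.py .62605 -.11911 .0685 -68.84
```

```text
tcp [ 0.6264 -0.1189  0.0696] yaw -68.8 zaxis [ 1.e-04 -1.e-04 -1.e+00] F [1.2 0.3 0.6] t 12.85
delta tool [0.0001 0.0004 0.0011] turn cw 0.04
```

Call:
carry_out(motion=[{"delta_pos":[0,-0.012,0],"rotation":[0,0,0]},{"delta_pos":[0,0,0],"rotation":[0,0,0]},{"delta_pos":[0,0,-0.04],"rotation":[0,0,0]},{"delta_pos":[0,0,-0.04],"rotation":[0,0,0]},{"delta_pos":[-0.05,0,0],"rotation":[0,0,0]},{"delta_pos":[-0.06,0,0],"rotation":[0,0,0]},{"delta_pos":[-0.06,0,0],"rotation":[0,0,0]},{"delta_pos":[-0.06,0,0],"rotation":[0,0,0]},{"delta_pos":[-0.03,0,0],"rotation":[0,0,0]},{"delta_pos":[0,0,0],"rotation":[0,0,0]}])

```text
time_s: 14.1
eef_pos: [0.5366, 0.1323, 0.1514]
orientation: [0.001, 0.824, -0.566, -0.001]
contact_force: [-0.7, -0.5, -0.7]
opening: -0.0001
```

```bash
python3 - <<'E'
from m import *
pose(); d=img("top","t3"); measure(d,112)
a=d["image"]; cv2.imwrite("pics/t3.png",cv2.resize(a[140:240,240:350],None,fx=6,fy=6,interpolation=cv2.INTER_CUBIC))
E
```

```text
tcp [0.5366 0.1323 0.1514] yaw -68.96 zaxis [-3.8e-03 -4.0e-04 -1.0e+00] F [-0.7 -0.5 -0.7] t 14.1
ticks fit centre [ 0.5947 -0.0869] wanted line 111.82 dark 193.58920288085938
long line direct 112.5 81.91111
low line direct +140: 111.5 95.26124
pointer 112.09 offset mm 0.63 -109.25149536132812
```

View pics/t3.png

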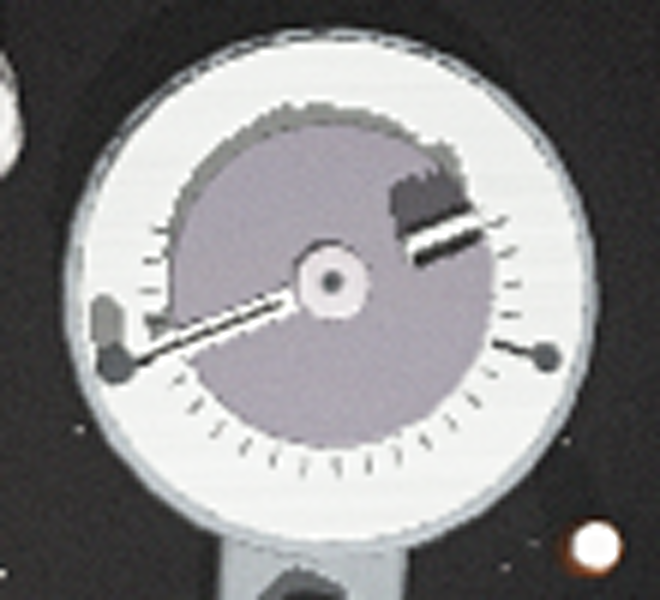

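The pointer line now runs straight onto the tall peg's scale line: the black line goes from (283,303) to (135,362) and the peg is at (115,362). I'll refine with the pointer line constrained through the axis.

```bash
python3 - <<'E'
from h import *
from scipy.ndimage import map_coordinates
c=np.array([.5947,-.0869])
for f,g in(("t2",116),("t3",112)):
    d=np.load(f+".npy",allow_pickle=True).item(); im=d["image"].astype(np.float32).mean(2)
    for z,r0,r1,lab in((.0605,.022,.062,"pointer"),(.0605,.045,.062,"ptr outer"),(.046,.068,.0715,"line")):
        gg=g if lab!="line" else 112
        a=np.radians(np.arange(gg-5,gg+5,.1)); r=np.linspace(r0,r1,40)[:,None]
        P=np.stack([c[0]+r*np.cos(a),c[1]+r*np.sin(a),0*r*a+z],-1); uv=proj(d,P)
        s=map_coordinates(im,[uv[...,1],uv[...,0]],order=1).mean(0)
        k=s.argmin(); w=np.clip(np.median(s)-s,0,None)*(abs(a-a[k])<np.radians(2)); print(f,lab,"min",np.degrees(a[k]).round(1),"centroid",np.degrees((w*a).sum()/w.sum()).round(2))
E
```

```text
t2 pointer min 116.9 centroid 116.82
t2 ptr outer min 116.9 centroid 116.9
t2 line min 112.5 centroid 112.32
t3 pointer min 112.9 centroid 112.89
t3 ptr outer min 112.8 centroid 112.76
t3 line min 112.5 centroid 112.3
```

The pointer is within about 0.5–0.9° of the wanted line, so the dial is set. Next I'll move over the button.

Call:
carry_out(motion=[{"delta_pos":[0.03,0.025,0],"rotation":[0,0,0]},{"delta_pos":[0.04,0.03,0],"rotation":[0,0,0]},{"delta_pos":[0.04,0.03,0],"rotation":[0,0,0]},{"delta_pos":[0.03,0.025,0],"rotation":[0,0,0]},{"delta_pos":[0.015,0.012,0],"rotation":[0,0,0]},{"delta_pos":[0,0,0],"rotation":[0,0,0]},{"delta_pos":[0,0,0],"rotation":[0,0,0]},{"delta_pos":[0,0,0],"rotation":[0,0,0]},{"delta_pos":[0,0,0],"rotation":[0,0,0]},{"delta_pos":[0,0,0],"rotation":[0,0,0]}])

```text
time_s: 15.4
eef_pos: [0.4759, -0.0701, 0.1522]
orientation: [0.003, 0.822, -0.57, 0.0]
contact_force: [-0.7, -0.3, 0.1]
opening: -0.0001
```

```bash
python3 g.py .4690 -.0797 .058 -69; python3 - <<'E'
from h import *
d=np.load("t3.npy",allow_pickle=True).item(); P=cloud(d); q=P[244:251,288:295]; print(np.median(q[...,2]),q[...,2].std())
E
```

```text
tcp [ 0.4759 -0.0701  0.1522] yaw -69.47 zaxis [-0.0026 -0.005  -1.    ] F [-0.7 -0.3  0.1] t 15.4
delta tool [0.0062 0.0094 0.0942] turn cw -0.47
0.054561091621270874 0.0016659138522125885
```

Call:
carry_out(motion=[{"delta_pos":[0.0065,0.0097,0],"rotation":[0,0,0]},{"delta_pos":[0,0,0],"rotation":[0,0,0]},{"delta_pos":[0,0,0.03],"rotation":[0,0,0]},{"delta_pos":[0,0,0.03],"rotation":[0,0,0]},{"delta_pos":[0,0,0.018],"rotation":[0,0,0]},{"delta_pos":[0,0,0],"rotation":[0,0,0]},{"delta_pos":[0,0,0],"rotation":[0,0,0]},{"delta_pos":[0,0,0],"rotation":[0,0,0]},{"delta_pos":[0,0,0],"rotation":[0,0,0]},{"delta_pos":[0,0,0],"rotation":[0,0,0]}])

```text
time_s: 16.65
eef_pos: [0.4695, -0.081, 0.0746]
orientation: [0.002, 0.822, -0.57, 0.002]
contact_force: [-0.0, -0.2, -0.2]
opening: -0.0002
```

```bash
python3 g.py .4690 -.0797 .0525 -69; python3 -c "
from h import *
a=img('side','s5')['image']; cv2.imwrite('pics/s5.png',cv2.resize(a[190:300,200:340],None,fx=5,fy=5,interpolation=cv2.INTER_CUBIC))"
```

```text
tcp [ 0.4695 -0.081   0.0746] yaw -69.47 zaxis [ 0.0014 -0.0054 -1.    ] F [-0.  -0.2 -0.2] t 16.65
delta tool [-0.0015 -0.      0.0221] turn cw -0.47
```

View pics/s5.png

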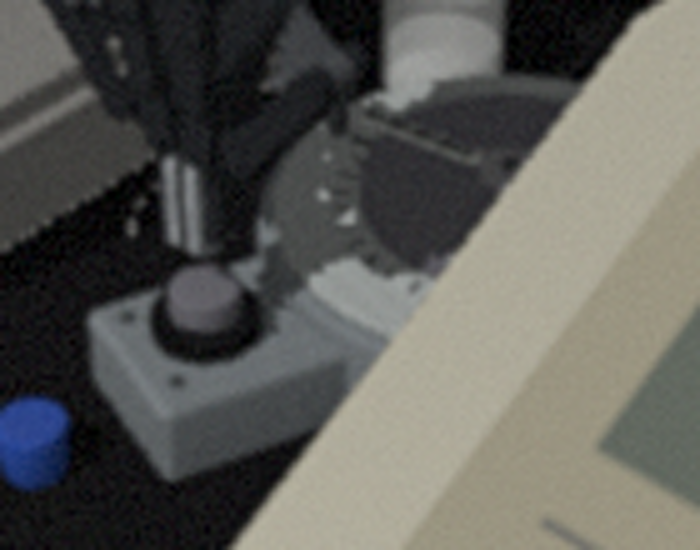

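The fingertips at (185,240) sit right above the button at (205,295), and nothing else is below them. Pressing now.

Call:
carry_out(motion=[{"delta_pos":[-0.0015,0,0.008],"rotation":[0,0,0]},{"delta_pos":[0,0,0.006],"rotation":[0,0,0]},{"delta_pos":[0,0,0.004],"rotation":[0,0,0]},{"delta_pos":[0,0,0.004],"rotation":[0,0,0]},{"delta_pos":[0,0,0.003],"rotation":[0,0,0]},{"delta_pos":[0,0,0.003],"rotation":[0,0,0]},{"delta_pos":[0,0,0.002],"rotation":[0,0,0]},{"delta_pos":[0,0,0.002],"rotation":[0,0,0]},{"delta_pos":[0,0,0.002],"rotation":[0,0,0]},{"delta_pos":[0,0,0.002],"rotation":[0,0,0]}])

```text
time_s: 17.95
eef_pos: [0.4691, -0.0796, 0.047]
orientation: [-0.003, 0.821, -0.571, 0.005]
contact_force: [-12.1, 4.6, 65.8]
opening: 0.0003
```

```bash
python3 g.py .4690 -.0797 .0455 -69
```

```text
tcp [ 0.4691 -0.0796  0.047 ] yaw -69.62 zaxis [ 0.011  -0.0011 -0.9999] F [-12.1   4.6  65.8] t 17.95
delta tool [0.     0.0002 0.0015] turn cw -0.62
```

The force rose to 66 N at z = 47 mm, so the button is at its end stop. I'll lift off and clear the view.

Call:
carry_out(motion=[{"delta_pos":[0,0,-0.004],"rotation":[0,0,0]},{"delta_pos":[0,0,-0.01],"rotation":[0,0,0]},{"delta_pos":[0,0,-0.03],"rotation":[0,0,0]},{"delta_pos":[0,0,-0.06],"rotation":[0,0,0]},{"delta_pos":[-0.04,-0.03,0],"rotation":[0,0,0]},{"delta_pos":[-0.05,-0.035,0],"rotation":[0,0,0]},{"delta_pos":[-0.05,-0.035,0],"rotation":[0,0,0]},{"delta_pos":[-0.04,-0.03,0],"rotation":[0,0,0]},{"delta_pos":[0,0,0],"rotation":[0,0,0]},{"delta_pos":[0,0,0],"rotation":[0,0,0]}])

```text
time_s: 19.2
eef_pos: [0.529, 0.1403, 0.1578]
orientation: [-0.003, 0.82, -0.572, 0.006]
contact_force: [0.3, -0.5, -0.4]
opening: -0.0
```

```bash
python3 - <<'E'
from m import *
pose(); d=img("top","t4"); measure(d,112)
P=cloud(d)
print("button z",np.median(P[244:251,288:295,2])); e=np.load("top0.npy",allow_pickle=True).item()
print("diff beaker/stopper/vial",[np.abs(d["image"][s].astype(int)-e["image"][s]).mean().round(1) for s in (np.s_[140:175,214:246],np.s_[272:288,282:298],np.s_[222:240,330:348])])
cv2.imwrite("pics/t4.png",cv2.resize(d["image"][135:295,210:360],None,fx=3.7,fy=3.7,interpolation=cv2.INTER_CUBIC))
E
```

```text
tcp [0.529  0.1403 0.1578] yaw -69.77 zaxis [ 0.0134 -0.0023 -0.9999] F [ 0.3 -0.5 -0.4] t 19.2
ticks fit centre [ 0.5947 -0.0869] wanted line 111.82 dark 193.58799743652344
long line direct 112.5 83.15913
low line direct +140: 111.5 96.3326
pointer 112.14 offset mm 0.6 -109.93134307861328
button z 0.05420245947519764
diff beaker/stopper/vial [np.float64(2.6), np.float64(3.3), np.float64(3.0)]
```

View pics/t4.png

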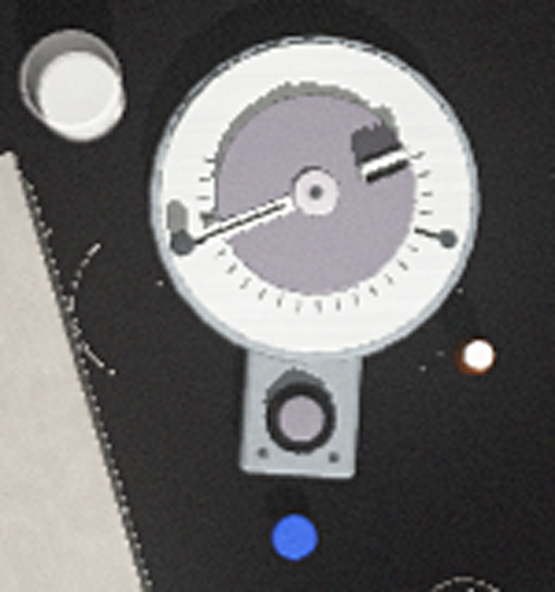

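The pointer still meets the tall peg at (180,243). The button at (302,417) is back up, and the beaker, vial and stopper have not moved. Handing in.

```bash
python3 -c "
from rig import ticket; print(ticket.job_done())"
```

```text
the job is handed in; nothing more can be done
None
```

I set the dial to the tall knobbed peg's line, pressed the store button to its stop, and handed the job in at about 19 s.

- **Dial:** I pushed the tab clockwise on one face only, with the fingers shut, in two steps of about 54° and 4°. The last image puts the pointer at 112.1–112.9° and the wanted line at 111.8–112.5°, so it is off by no more than about 1°. The line's direction varied by about 1° between methods: 111.8° from the short lines, 112.5° from the tall peg's own line and 111.5° from the low peg's line. I didn't correct further.
- **Button:** I pressed it only after the dial was set. The wrist force reached 66 N at the stop, well above the 5 N needed but under the 120 N limit. It came back up: its top read 54.2 mm, against 54.6 mm before. The pointer did not move during the press.
- **Other objects:** the vial, beaker and stopper look the same in the first and last top images. The arm was clear of everything at hand-in.

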